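# Close the analytical mill and hold its lid down

### The job

Get the sample mill ready to grind: pick its knurled lid up off the bench, set it on the mill's steel grinding chamber and turn it until the keyways inside the collar drop over the chamber's pins. Then push the lid fully home against the sprung safety switch and finish while still holding it down there, because the mill only runs as long as the lid is held; leave the bottle, beaker, pan and brush where they are.

Things in the scene. Friction and masses are not known exactly. Their poses are not given: they have to be found in the camera images.
- lid: Loose lid of the mill, 0.16 kg, standing on the bench skirt down. A plain steel-grey knurled metal collar, 62 mm in diameter and 30 mm high (grip it there, anywhere round it), with a smoke-grey window on top; 36 mm high overall. Origin: centre of the skirt's lower edge; z up; its x axis passes through one of the three keyways.
- skirt (a point): Centre of the ceiling inside the lid's hollow skirt, 24 mm above the lid's lower edge; axes as the lid's. The bore is 44.4 mm. Three equal keyways, 120 degrees apart, run in the bore from the lower edge up to the ceiling, each 10 mm wide and 55 mm across their bottoms; they cannot be seen from outside.
- mill: The mill, fixed: a foot 130 mm long (along x), 104 mm wide and 45 mm high, on it a round upright white motor housing 85 mm in diameter up to its deck 150 mm above the bench, and on the deck in the middle the steel grinding chamber. Origin: on the axis of housing and chamber, at the underside; z up; the black switch panel faces its -x, 73 mm from the axis.
- mouth (a point): Centre of the rim of the open chamber, 188 mm above the bench, axes as the mill's. The chamber is a steel cup 42 mm in outer diameter with a rounded rim, standing 38 mm above the deck. Fully home, the lid's ceiling rests on this rim and its lower edge is 24 mm below it.
- pin_level (a point): On the chamber's axis at the upper side of its three pins, 5.5 mm below the rim. The pins are 120 degrees apart, 5 mm thick and stick out 4.5 mm from its side, at any angle: the chamber was screwed in by hand. The lid comes to rest on them; turned either way (120 degrees at most) until keyways and pins meet within about 5 degrees, it goes down 13.5 mm to the sprung ring and 5 mm more to home.
- switch (a joint): Sprung black safety ring round the chamber's foot, 69 mm outer and 47 mm inner diameter, its top 19 mm below the rim when free. Value: m pressed down, 0 free, 0.005 with the lid fully home. The spring pushes up with 3.6 N at 0 and 9.6 N at 0.005, so a lid that is let go rises again.
- bottle: Bystander: amber glass reagent bottle, 64 mm in diameter, 140 mm high; origin at the centre of its underside, z up.
- beaker: Bystander: empty glass beaker, 64 mm in diameter, 75 mm high; origin at the centre of its underside, z up.
- pan: Bystander: flat aluminium sample pan, 92 mm in diameter, 10 mm high; origin at the centre of its underside, z up.
- brush: Bystander: cleaning brush 160 mm long lying on the bench, handle towards its -x; origin under its middle.
Mind the look-alikes: they are no part of the job. What is shaped like the lid but purple is not meant.

How it is judged:
By the outcome, as a careful person would: the job done as asked, in the order asked, and still so for the second after the job is handed in, while the arm keeps its last pose, push and grip.
It also fails if it takes over 72 s, if anything falls off the work surface, if the arm or the gripper's body presses on something with over 40 N, if the wrist force passes 120 N, or if a joint passes its speed limit or range.

### The arm

A 6-joint arm with a two-finger parallel gripper is mounted at the origin on the work surface. World frame = base frame: x ahead of the robot, y to its left, z up, the work surface at z = 0. Lengths are in m, angles in rad, forces in N, time in s.
With the tool pointing down it reaches from about 0.25 to 0.8 m from the base axis. Payload 3.9 kg.
Tool frame: the origin (TCP) lies at the very end of the fingers, on their centre line; the grasp point (between the pads) lies 19 mm behind it (manip.grasp_offset is the distance from the TCP to the grasp point, in m); z points along the fingers, y is the direction in which the jaws open and shut (so a half turn about z gives the same grasp; the last joint's range is limited). The gripper opens to 85 mm and grips with 20 to 120 N. Pads are 22 mm wide; open, the fingers measure 114 mm over their backs; the gripper's body (76 mm by 85 mm) begins 54 mm behind the grasp point. The pads swing forward as they close: fully open they stand 13 mm farther back than shut.
Start: joints at [1.32, 0.26, -0.138, 1.173, 0, 1.571], TCP at [0.13, 0.509, 0.231] pointing down, gripper open.
Joint ranges: [-2.78, 2.78], [-0.83, 1.72], [-1.28, 1.37], [-1.9, 2.12], [-1.57, 1.48], [-3.14, 3.14]. Speed limits (rad/s): [2.57, 2.57, 3.14, 3.14, 3.14, 3.14].

### API

Orientations are given as a rotation vector (axis times angle).
In Python, from workcell import manip, snapshot gives the robot as it stands. Calls block until the motion is done:
- manip.goto(position, orientation): joint-space move of the TCP to a pose.
- manip.servo_line(position, attitude=None, v=0.15): straight line of the TCP; attitude=None keeps the orientation; v is the mean speed in m/s.
- manip.move_j(angles): joint-space move.
- manip.release() and manip.grab(newtons=None): open the fingers fully, or close them until they stop; newtons is the grip in N (None keeps the last).
- manip.dwell(seconds).
- manip.ik(position, orientation): joint angles nearest the present ones, or None.
- manip.state(): the state.
- snapshot(name): name is "scene" or "top"; returns a dict with "image" (384x512x3 uint8, red, green, blue), "range_z" (384x512 float32, m along the optical axis (not along the pixel's ray), 0 where there is no reading), "fx", "fy", "cx", "cy" (pixels), "rvec" (rotation vector, rad) and "tvec" (3), from world to camera coordinates, as OpenCV has them. Camera axes: x right, y down, z forward; pixel columns grow to the right and rows downward; lengths in m; the calibration is good to about 2 mm. A picture is of the moment at which its call begins.
A pose or a line that the arm cannot do raises manip.IKError and nothing moves.
- manip.sign_off(): hands the job in, once; it reports no verdict.
The state is a dict: "t": time; "joints": joint angles; "joint_velocities": joint speeds; "joint_torque": joint torques, N m; "eef_pos": TCP position; "orientation": TCP orientation; "force": force on the tool from outside, world axes, zero at the start; "moment": the same for the moment, N m; "finger_gap": finger opening in m.
Only numpy, scipy, OpenCV 4.12 (cv2) and the standard library are available. Lean on these libraries where they do the work, as an engineer would, in place of code of your own. Each camera call takes 0.05 s, during which the arm holds its last target.

## Working session

There is one attempt and no reset: what is moved stays moved. The work goes in short steps, each a Python script; the robot and the scene stay as the last script left them, time stands still between calls to the robot, and variables do not carry over. Pictures are saved under pics/ and viewed, and the job is handed in when it is done.

```bash
ls; mkdir -p pics
python3 - <<'E'
from workcell import manip, snapshot
import cv2,numpy as np
for n in("scene","top"):
    s=snapshot(n); np.savez(f"{n}0.npz",**s)
    cv2.imwrite(f"pics/{n}0.png",cv2.cvtColor(s["image"],cv2.COLOR_RGB2BGR))
    print(n,s["fx"],s["cx"],s["cy"],s["rvec"],s["tvec"])
print(manip.state())
E
```

```text
pics
scene 410.4474472204054 248.1965288423052 187.29701531089125 [ 1.55608843  1.74106373 -0.91815095] [ 0.05312551 -0.23847526  1.49029861]
top 438.2921579350953 264.64952873394344 189.19792353357255 [ 2.17659284 -2.16230443  0.09368232] [-0.00536942  0.63477063  1.04427525]
{'t': 0.1, 'joints': array([ 1.31999351e+00,  2.60625415e-01, -1.39197330e-01,  1.17269991e+00,
       -2.28565644e-05,  1.57081291e+00]), 'joint_velocities': array([-0.00173526, -0.00251389,  0.00326872, -0.00057279, -0.00118387,
        0.00078404]), 'joint_torque': array([ 4.37547624e-05, -4.06509376e+01,  2.54527509e+01,  1.00706672e-02,
       -1.20512649e-05,  8.27236647e-06]), 'eef_pos': array([0.13015634, 0.50800224, 0.23056058]), 'orientation': array([-3.92929911e-01, -3.11672732e+00,  2.69474786e-03]), 'force': array([0.18018143, 0.07281638, 0.87656483]), 'moment': array([-0.04340684,  0.0838476 , -0.07006801]), 'finger_gap': 0.08568459556347523}
```

View pics/scene0.png

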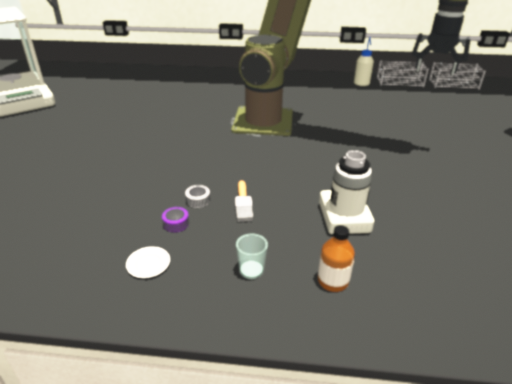

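View pics/top0.png

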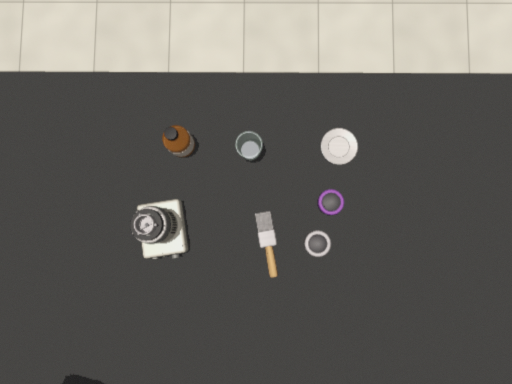

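The scene view shows two lid-shaped rings: a grey one at (198,196) [top view (318,243)] and a purple one at (175,219) [top view (331,202)]. The grey one fits "plain steel-grey". The mill is at about (350,190) [top view (152,225)]. Next I'll check enlarged crops and measure positions.

```bash
cat > h.py <<'E'
import numpy as np,cv2
from scipy.spatial.transform import Rotation as R
def W(s,u,v,z=None):
    """world point of pixel: by depth, or at height z"""
    Rm=R.from_rotvec(s["rvec"]).as_matrix(); c=-Rm.T@s["tvec"]
    d=Rm.T@np.array([(u-s["cx"])/s["fx"],(v-s["cy"])/s["fy"],1.])
    if z is None: return c+d*s["range_z"][int(round(v)),int(round(u))]
    return c+d*(z-c[2])/d[2]
def cloud(s):
    Rm=R.from_rotvec(s["rvec"]).as_matrix()
    v,u=np.mgrid[:384,:512]; z=s["range_z"]
    P=np.stack([(u-s["cx"])/s["fx"]*z,(v-s["cy"])/s["fy"]*z,z],-1)
    return (P-s["tvec"])@Rm
def crop(s,u0,v0,w,h,k,name):
    im=cv2.cvtColor(s["image"],cv2.COLOR_RGB2BGR)[v0:v0+h,u0:u0+w]
    cv2.imwrite(name,cv2.resize(im,None,fx=k,fy=k,interpolation=cv2.INTER_CUBIC))
def circ(P):
    from scipy.optimize import least_squares
    f=lambda p:np.hypot(P[:,0]-p[0],P[:,1]-p[1])-p[2]
    return least_squares(f,[*P[:,:2].mean(0),.03],loss='soft_l1',f_scale=.001).x
E
python3 - <<'E'
from h import *
t=np.load("top0.npz");s=np.load("scene0.npz")
crop(t,290,180,60,80,7,"pics/c_lid.png");crop(t,120,190,80,80,7,"pics/c_mill.png")
crop(s,315,140,70,100,6,"pics/c_mills.png")
for n,S in(("t",t),("s",s)):
    C=cloud(S);ok=S["range_z"]>0
    for nm,b in(("lid",(318,243) if n=="t" else (198,196)),("mill",(152,225) if n=="t" else (350,180))):
        v,u=np.mgrid[:384,:512]
        r=22 if nm=="lid" else 50
        m=ok&(np.hypot(u-b[0],v-b[1])<r)&(C[...,2]>.01)
        P=C[m]
        print(n,nm,len(P),P.min(0),P.max(0),np.histogram(P[:,2],bins=np.arange(0,.21,.01))[0])
        if nm=="lid":
            Q=P[P[:,2]>.026]; print(Q.mean(0),circ(Q), (Q.max(0)+Q.min(0))/2)
        else:
            for lo,hi in((.18,.195),(.145,.155),(.12,.2)):
                Q=P[(P[:,2]>lo)&(P[:,2]<hi)]; print(lo,len(Q),circ(Q),Q[:,2].mean()) if len(Q) else 0
E
```

```text
t lid 534 [ 0.47309263 -0.15876301  0.01047965] [ 0.53372546 -0.09795787  0.03991818] [  0   9 154 371   0   0   0   0   0   0   0   0   0   0   0   0   0   0
   0   0]
[ 0.50374984 -0.12873878  0.03204101] [ 0.50373465 -0.12901631  0.02153968] [ 0.5035629  -0.12884169  0.0329904 ]
t mill 2660 [0.46281153 0.18812328 0.01156939] [0.60634168 0.3081368  0.19108581] [  0  34  52 154 983  24  23  31  27  34  40  27  39  75 120 314 433 126
 118   6]
0.18 124 [0.54515168 0.24898497 0.01954986] 0.18567079211638104
0.145 297 [0.54451837 0.23655186 0.027603  ] 0.1514812105093232
0.12 1231 [0.54476605 0.2404859  0.027981  ] 0.16086871019316337
s lid 422 [ 0.47615229 -0.16177949  0.01012722] [ 0.60217231 -0.09864124  0.03761865] [  0  73 129 220   0   0   0   0   0   0   0   0   0   0   0   0   0   0
   0   0]
[ 0.51787262 -0.13012519  0.03197719] [ 0.51055129 -0.13021129  0.02176908] [ 0.5391623  -0.13042514  0.03190383]
s mill 3066 [0.48284966 0.18675376 0.01263415] [0.75081932 0.3063907  0.18975441] [  0  27 103 183 572 128 123 132 132 132 139 137 141 173 197 189 260 150
 148   0]
0.18 148 [0.54694432 0.24829249 0.01951346] 0.1849587960683601
0.145 198 [0.5449948  0.24842503 0.03868617] 0.15056355918831718
0.12 1258 [0.55631394 0.2466937  0.02945413] 0.1555309873887587
```

View pics/c_lid.png

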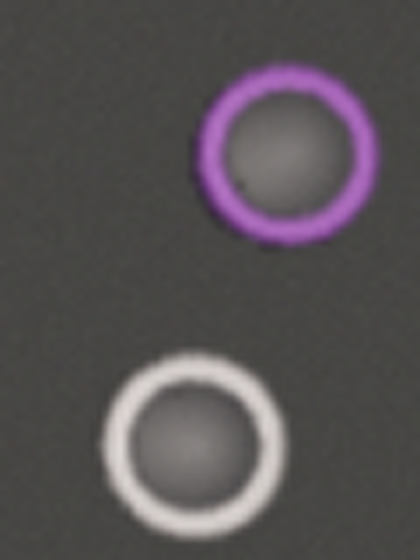

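View pics/c_mill.png

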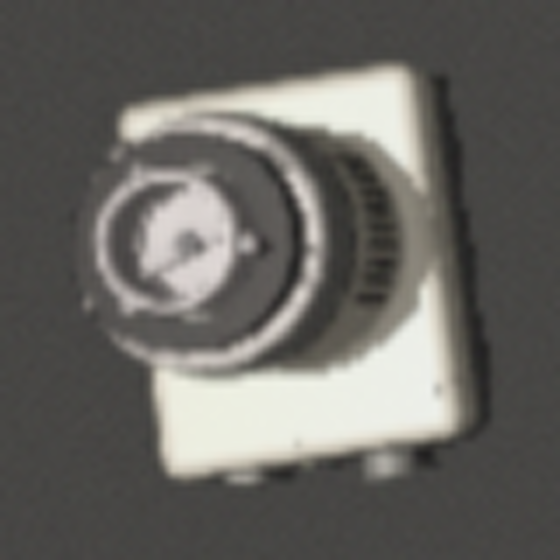

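View pics/c_mills.png

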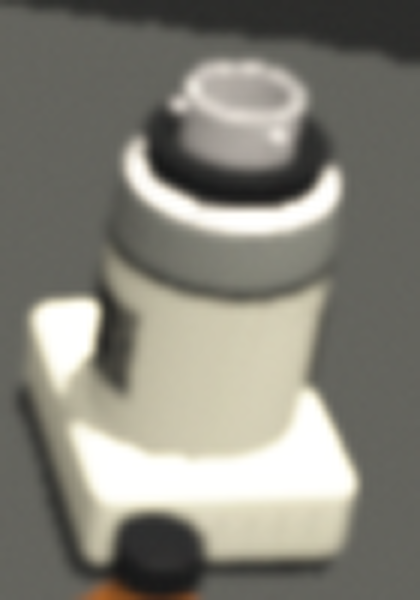

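The crops confirm it: the lid meant is the grey ring at top-view crop (195,445), and the purple one sits beside it at (288,155). The mill's rim centre is at about (144,224) in the top view, with one pin visible at (155,225). Now I'll plan the poses, checking heights and clearances.

```bash
cat >> h.py <<'E'
def down(yaw):
    """tool z down, tool y (jaw axis) at angle yaw in the world xy plane"""
    y=np.array([np.cos(yaw),np.sin(yaw),0]);z=np.array([0,0,-1.]);x=np.cross(y,z)
    return R.from_matrix(np.stack([x,y,z],1)).as_rotvec()
LID=np.array([.5037,-.129]); CH=np.array([.5455,.249])
E
python3 - <<'E'
from h import *
from workcell import manip
t=np.load("top0.npz");s=np.load("scene0.npz")
print("rim top",W(t,144.3,224.3,.188),"pin",W(t,155.4,224.7,.1825))
print("rim scene",W(s,315+247/6,140+88/6,.188))
print("purple",W(t,331,202,.036),"grey",W(t,317.8,243.4,.034))
for p in ((*LID,.002),(*LID,.2),(*CH,.16),(*CH,.28)):
    for d in range(-180,181,30):
        q=manip.ik(np.array(p),down(np.radians(d)))
        print(np.round(p,2),d,None if q is None else np.round(q,2))
E
```

```text
rim top [0.54508139 0.24698202 0.188     ] pin [0.54447504 0.22526981 0.1825    ]
rim scene [0.54367453 0.24990511 0.188     ]
purple [ 0.60400656 -0.16250944  0.036     ] grey [ 0.50394321 -0.13027975  0.034     ]
[ 0.5  -0.13  0.  ] -180 [-0.25  0.46 -0.51  0.6   0.   -1.82]
[ 0.5  -0.13  0.  ] -150 [-0.25  0.46 -0.51  0.6   0.   -2.35]
[ 0.5  -0.13  0.  ] -120 [-0.25  0.46 -0.51  0.6  -0.   -2.87]
[ 0.5  -0.13  0.  ] -90 [-0.25  0.46 -0.51  0.6   0.    2.89]
[ 0.5  -0.13  0.  ] -60 [-0.25  0.46 -0.51  0.6  -0.    2.37]
[ 0.5  -0.13  0.  ] -30 [-0.25  0.46 -0.51  0.6   0.    1.84]
[ 0.5  -0.13  0.  ] 0 [-0.25  0.46 -0.51  0.6   0.    1.32]
[ 0.5  -0.13  0.  ] 30 [-0.25  0.46 -0.51  0.6   0.    0.8 ]
[ 0.5  -0.13  0.  ] 60 [-0.25  0.46 -0.51  0.6   0.    0.27]
[ 0.5  -0.13  0.  ] 90 [-0.25  0.46 -0.51  0.6   0.   -0.25]
[ 0.5  -0.13  0.  ] 120 [-0.25  0.46 -0.51  0.6  -0.   -0.77]
[ 0.5  -0.13  0.  ] 150 [-0.25  0.46 -0.51  0.6   0.   -1.3 ]
[ 0.5  -0.13  0.  ] 180 [-0.25  0.46 -0.51  0.6   0.   -1.82]
[ 0.5  -0.13  0.2 ] -180 [-0.25  0.27 -0.21  1.09  0.   -1.82]
[ 0.5  -0.13  0.2 
[... 1528 characters left out ...]
  1.35  0.   -1.14]
[0.55 0.25 0.28] -150 [ 0.43  0.38  0.16  1.35  0.   -1.67]
[0.55 0.25 0.28] -120 [ 0.43  0.38  0.16  1.35 -0.   -2.19]
[0.55 0.25 0.28] -90 [ 0.43  0.38  0.16  1.35  0.   -2.71]
[0.55 0.25 0.28] -60 [ 0.43  0.38  0.16  1.35 -0.    3.05]
[0.55 0.25 0.28] -30 [0.43 0.38 0.16 1.35 0.   2.52]
[0.55 0.25 0.28] 0 [0.43 0.38 0.16 1.35 0.   2.  ]
[0.55 0.25 0.28] 30 [0.43 0.38 0.16 1.35 0.   1.48]
[0.55 0.25 0.28] 60 [ 0.43  0.38  0.16  1.35 -0.    0.95]
[0.55 0.25 0.28] 90 [0.43 0.38 0.16 1.35 0.   0.43]
[0.55 0.25 0.28] 120 [ 0.43  0.38  0.16  1.35  0.   -0.1 ]
[0.55 0.25 0.28] 150 [ 0.43  0.38  0.16  1.35  0.   -0.62]
[0.55 0.25 0.28] 180 [ 0.43  0.38  0.16  1.35  0.   -1.14]
```

Run:
```python
from h import *
from workcell import manip,snapshot
a,b=np.radians(27),np.radians(117)
p=lambda z:np.array([*LID,z])
manip.goto(p(.10),down(a)); print(manip.state()["t"])
f0=manip.state()["force"]
manip.servo_line(p(.004),v=.1); 
manip.grab(20); s=manip.state(); print(s["t"],s["finger_gap"],s["force"]-f0,s["eef_pos"])
manip.release()
manip.servo_line(p(.06)); manip.goto(p(.06),down(b)); 
manip.servo_line(p(.004),v=.1); manip.grab(60)
s=manip.state(); print(s["t"],s["finger_gap"],s["force"]-f0,s["eef_pos"])
for n in("scene","top"):
    S=snapshot(n);np.savez(n+"1.npz",**S)
    (crop(S,140,120,130,130,5,"pics/g_s.png") if n=="scene" else crop(S,270,180,100,110,5,"pics/g_t.png"))
```

```text
2.75
4.2083 0.06181957760141005 [-1.73378533  0.59607534  5.41030604] [ 0.50425016 -0.12921228  0.00485383]
7.575 0.060713475679038294 [-1.38282649 -1.21397299  5.99028489] [ 0.50469205 -0.1293946   0.00549654]
```

View pics/g_s.png

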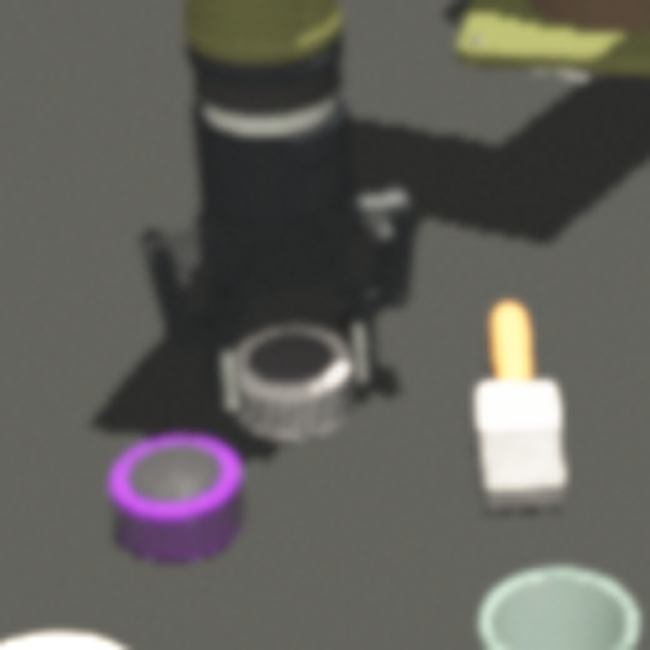

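The grey lid sits between the pads, with gap 61 mm against 62 nominal. The fingertips end above its lower edge, at about crop row 410, with the edge at about row 430. Purple and brush are untouched. Next I lift, carry, and check alignment over the mill.

Run:
```python
from h import *
from workcell import manip,snapshot
b=np.radians(117)
s=manip.state()
manip.servo_line(np.array([*s["eef_pos"][:2],.25]),v=.15)
s=manip.state(); print(s["t"],s["finger_gap"],s["force"])
manip.goto(np.array([*CH,.25]),down(b))
manip.servo_line(np.array([*CH,.215]),v=.1)
s=manip.state(); print(s["t"],s["finger_gap"],s["force"],s["eef_pos"],s["joints"])
for n in("scene","top"):
    S=snapshot(n);np.savez(n+"2.npz",**S)
    (crop(S,290,90,120,120,5,"pics/m_s.png") if n=="scene" else crop(S,90,170,110,110,5,"pics/m_t.png"))
```

```text
9.4667 0.06033987094070323 [-0.02469726 -0.16281711 -1.88937285]
11.3833 0.06071612589598027 [-0.13157421  0.24915025 -1.27401636] [0.54559514 0.24821842 0.21505006] [ 4.27002391e-01  3.95328193e-01  1.94018795e-02  1.19530820e+00
 -7.44710895e-05 -4.30859536e-02]
```

View pics/m_s.png

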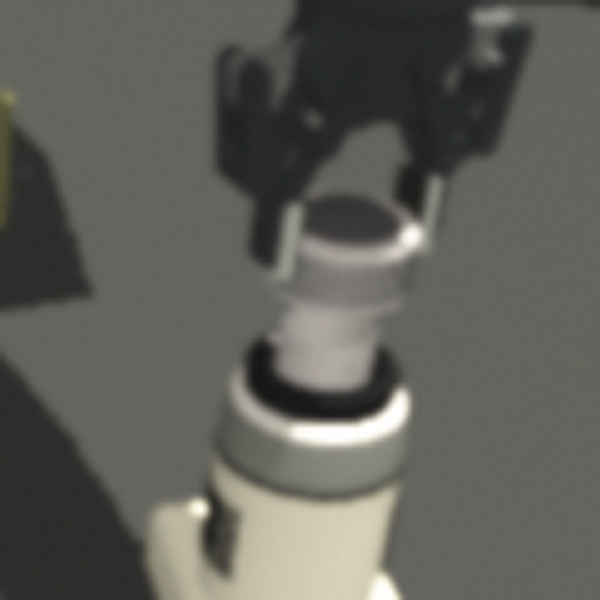

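View pics/m_t.png

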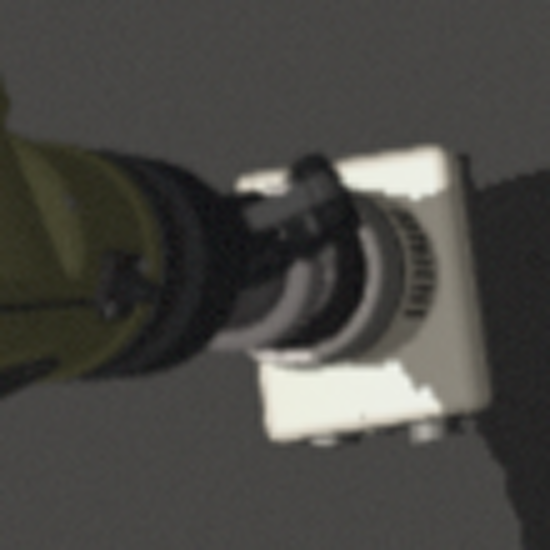

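The scene crop shows the lid held level just above the chamber: lid centre column is about 350 and chamber column about 328. The mill axis leans in perspective, so I'll compare the two by fixed-radius fits on the depth.

Run:
```python
from h import *
from scipy.optimize import least_squares
def fit(P,r,c0):
    f=lambda p:np.hypot(P[:,0]-p[0],P[:,1]-p[1])-r
    q=least_squares(f,c0,loss='soft_l1',f_scale=.001); return q.x*1e3,np.std(q.fun)*1e3,len(P)
v,u=np.mgrid[:384,:512]
for nm in("scene0","scene1","scene2","top0"):
    s=np.load(nm+".npz");C=cloud(s)
    for lab,lo,hi,r,c0 in(("lid",.214,.236,.031,(.5455,.249)),("lidtop",.24,.26,.0,(.5455,.249)),("cham",.170,.187,.021,(.5455,.249)),("collar housing",.115,.145,.0425,(.5455,.249)),("hous",.06,.11,.0425,(.5455,.249)),("lid bench",.006,.026,.031,(.5047,-.1294))):
        if (lab[:3]=="lid") and ("bench" in lab)!=(nm!="scene2"): continue
        d=np.hypot(C[...,0]-c0[0],C[...,1]-c0[1])
        m=(s["range_z"]>0)&(C[...,2]>lo)&(C[...,2]<hi)&(d<r+.006 )&(d>r-.006)
        if m.sum()>8: print(nm,lab,fit(C[m],r,c0))
# silhouettes in image: rows of collar edges
s=np.load("scene2.npz"); C=cloud(s)
for row in range(140,170,2):
    print(row,[(int(x),*np.round(C[row,x]*1e3).astype(int)) for x in range(344,376,3)])
```

```text
scene0 cham (array([546.88135117, 248.47787729]), np.float64(1.6375306445808924), 232)
scene0 collar housing (array([544.38316169, 248.66215704]), np.float64(1.38538510780633), 443)
scene0 hous (array([545.0243117 , 248.39620084]), np.float64(1.2250864645375454), 658)
scene0 lid bench (array([ 503.94125108, -130.31098289]), np.float64(1.2616520260253452), 143)
scene1 cham (array([546.74990846, 248.37561464]), np.float64(1.5797230432080678), 227)
scene1 collar housing (array([544.47380103, 248.67083039]), np.float64(1.370865801496854), 436)
scene1 hous (array([545.04778154, 248.32098614]), np.float64(1.141595676732085), 662)
scene1 lid bench (array([ 503.45343577, -128.74562736]), np.float64(1.921472946507281), 163)
scene2 lid (array([544.53612319, 248.64672692]), np.float64(1.606544659639853), 246)
scene2 lidtop (array([545.7186346 , 249.21289599]), np.float64(1.4749438617580992), 14)
scene2 cham (array([546.62627381, 248.04826284]), np.float64(1.5420003440061667), 223)
scene2 collar housing (array([544.39309149, 248.66950254]), np.float64(1.426500495463254), 443)
scene2 hous (array(
[... 8316 characters left out ...]
nt64(277), np.int64(169)), (371, np.int64(275), np.int64(348), np.int64(2)), (374, np.int64(267), np.int64(359), np.int64(-2))]
168 [(344, np.int64(567), np.int64(224), np.int64(166)), (347, np.int64(572), np.int64(230), np.int64(169)), (350, np.int64(572), np.int64(236), np.int64(169)), (353, np.int64(570), np.int64(243), np.int64(169)), (356, np.int64(570), np.int64(250), np.int64(169)), (359, np.int64(569), np.int64(256), np.int64(169)), (362, np.int64(570), np.int64(262), np.int64(170)), (365, np.int64(565), np.int64(270), np.int64(168)), (368, np.int64(565), np.int64(276), np.int64(168)), (371, np.int64(283), np.int64(348), np.int64(0)), (374, np.int64(285), np.int64(356), np.int64(2))]
```

The lid fit (544.5, 248.7) and the housing fit (544.4–545.0, 248.3–248.7) agree within 0.6 mm in the same camera. That is inside the bore clearance. I now lower in small steps while watching the force.

Run:
```python
from h import *
from workcell import manip
p=np.array([.5455,.249,.215])
f0=manip.state()["force"]
z=.197
manip.servo_line(np.array([*p[:2],z]),v=.06)
while True:
    s=manip.state();f=s["force"]-f0
    print(round(s["t"],2),z,np.round(s["eef_pos"]*1e3,2),np.round(f,1),np.round(s["moment"],2),round(s["finger_gap"],4))
    if f[2]>5 or z<.181: break
    z-=.001; manip.servo_line(np.array([*p[:2],z]),v=.02)
```

```text
11.93 0.197 [545.01 248.85 196.34] [-0.6 -1.3 -0.4] [-0.01  0.   -0.01] 0.0606
12.18 0.196 [545.63 249.07 196.18] [-0.4 -1.2  0.7] [-0.03 -0.02 -0.01] 0.0604
12.43 0.195 [545.53 249.   195.04] [0.1 0.6 0.5] [ 0.   -0.    0.03] 0.0606
12.68 0.194 [545.44 248.95 193.93] [-0.8 -0.5  0.2] [-0.02 -0.04 -0.03] 0.0608
12.93 0.193 [545.44 248.98 192.91] [-0.6 -0.3  0.9] [-0.03 -0.01 -0.03] 0.0604
13.18 0.192 [545.6  249.02 192.04] [-0.5 -0.8  0.1] [0.04 0.02 0.01] 0.0606
13.43 0.191 [545.77 248.9  191.02] [ 1.3 -0.5 -0.1] [-0.13 -0.22 -0.02] 0.0606
13.68 0.19 [545.77 248.88 189.97] [ 1.6 -1.8  0.4] [-0.13 -0.3   0.03] 0.0605
13.93 0.189 [545.77 248.9  189.  ] [ 1.7 -2.4  0.2] [-0.23 -0.42  0.03] 0.0607
14.18 0.188 [545.74 248.92 188.02] [ 1.5 -2.1  0.2] [-0.27 -0.49 -0.06] 0.0605
14.43 0.187 [545.84 248.96 187.63] [-0.2 -3.   5.3] [-0.52 -0.38  0.  ] 0.0608
```

The lid went over the rim at nearly no side force and rests on the pins: TCP 187.6 mm against 188 expected. Now I turn it under a light push, watching for the drop.

Run:
```python
from h import *
from workcell import manip
p=np.array([.5458,.2487,.1867])
s=manip.state(); print(s["joints"][5])
yaw=np.radians(117)
for i in range(31):
    yaw+=np.radians(4)
    manip.servo_line(p,down(yaw),v=.05)
    s=manip.state();f=s["force"]
    print(round(s["t"],2),round(np.degrees(yaw)),np.round(s["eef_pos"]*1e3,2),np.round(f,1),np.round(s["moment"],2),round(s["joints"][5],3))
    if abs(f[2])>20 or np.hypot(*f[:2])>15 or abs(s["moment"][2])>.8: print("stop");break
    if f[2]<1.8 and s["t"]>15:
        q=p.copy();q[2]=.184
        manip.servo_line(q,down(yaw),v=.03);s=manip.state()
        print("  try",round(s["t"],2),np.round(s["eef_pos"]*1e3,2),np.round(s["force"],1))
        if s["eef_pos"][2]<.1855: print("dropped");break
        manip.servo_line(p,down(yaw),v=.03)
    if s["t"]>45: break
```

```text
-0.043014996069617215
14.68 121 [546.09 248.99 187.29] [ 1.3 -1.6  5.4] [-0.35 -0.23  0.08] -0.112
14.93 125 [545.99 248.93 186.31] [ 2.3 -0.2  0.5] [-0.14 -0.5   0.14] -0.181
15.18 129 [545.47 248.66 186.09] [ 1.9 -0.6 -0.3] [-0.18 -0.46  0.02] -0.25
  try 15.43 [545.6  248.82 183.42] [ 2.3  0.2 -2.6]
dropped
```

It dropped at about 129° with low torque, so the keyways are over the pins. Now I tighten the grip and push down to the ring and home, watching the force.

Run:
```python
from h import *
from workcell import manip
o=down(np.radians(129))
manip.grab(90)
z=.184; x,y=.5458,.2487
while True:
    z-=.002 if z>.176 else .001
    manip.servo_line(np.array([x,y,z]),o,v=.03)
    s=manip.state();f=s["force"]
    print(round(s["t"],2),round(z,4),np.round(s["eef_pos"]*1e3,2),np.round(f,1),np.round(s["moment"],2),round(s["finger_gap"],4))
    if f[2]>18 or z<.166 or np.hypot(*f[:2])>15: break
```

```text
15.9 0.182 [545.63 248.78 181.86] [ 1.6  0.5 -2.7] [ 0.03 -0.35  0.05] 0.0599
16.15 0.18 [545.64 248.72 179.83] [ 1.4  0.8 -2.3] [ 0.07 -0.23  0.03] 0.06
16.4 0.178 [545.66 248.67 177.8 ] [ 0.9 -0.5 -1.8] [ 0.05 -0.22  0.04] 0.0599
16.65 0.176 [545.7  248.62 175.8 ] [ 0.6  0.5 -0.5] [ 0.02 -0.19  0.04] 0.0602
16.9 0.175 [545.72 248.66 174.93] [ 0.4 -0.5 -2. ] [-0.01 -0.17 -0.01] 0.0595
17.15 0.174 [545.77 248.68 174.42] [-0.2 -0.7  1. ] [-0.18  0.03  0.02] 0.0597
17.4 0.173 [545.8  248.68 173.35] [-0.6 -0.4  3.2] [-0.14  0.15 -0.  ] 0.0599
17.65 0.172 [545.8  248.7  172.23] [-1.7 -1.1  4.9] [-0.26  0.16 -0.01] 0.06
17.9 0.171 [545.81 248.69 171.3 ] [-1.5 -0.6  5.5] [-0.33  0.26 -0.03] 0.0599
18.15 0.17 [545.8  248.7  170.48] [-2.3 -1.6  7.6] [-0.31  0.22 -0.03] 0.0594
18.4 0.169 [545.84 248.67 169.77] [-2.4 -0.9  8.3] [-0.38  0.37 -0.04] 0.0597
18.65 0.168 [545.86 248.71 169.74] [-3.6 -1.1 12.5] [-0.5   0.64 -0.02] 0.0602
18.9 0.167 [545.89 248.74 169.69] [-5.2 -2.4 17.2] [-0.63  0.94 -0.02] 0.0596
19.15 0.166 [545.89 248.74 169.64] [-5.7 -3.  21.9] [-0.73  1.3   0.03] 0.0598
```

There is a hard stop at TCP z = 169.7 mm (169.5 predicted for home), 4.8 mm after the ring contact at about 174.5, now pushing with about 22 N. I'll check it visually.

Run:
```python
from h import *
from workcell import manip,snapshot
manip.dwell(.5);s=manip.state();print(s["t"],s["eef_pos"],s["force"],s["finger_gap"])
S=snapshot("scene");crop(S,300,110,100,100,6,"pics/e_s.png");crop(S,130,160,230,140,3,"pics/e_all.png")
C=cloud(S)
from scipy.optimize import least_squares
d=np.hypot(C[...,0]-.545,C[...,1]-.2486);m=(d<.026)&(C[...,2]>.17)&(C[...,2]<.22)
v,u=np.nonzero(m);P=C[m];Z=P[:,2];m2=(u>0)
print("top window z",np.percentile(Z,[5,50,90]),len(Z))
A=np.c_[P[:,:2]-[.545,.2486],np.ones(len(P))];print(np.linalg.lstsq(A,Z,rcond=None)[0])
```

```text
19.65 [0.54590373 0.24874869 0.16964771] [-6.750969   -3.41344628 20.87457565] 0.059664774228781046
top window z [0.1938944  0.19858028 0.1999396 ] 172
[-0.09552492 -0.05875796  0.19866814]
```

View pics/e_s.png

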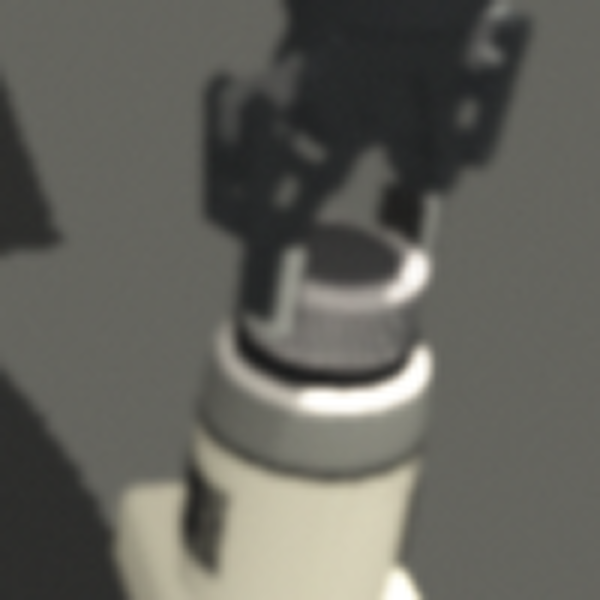

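View pics/e_all.png

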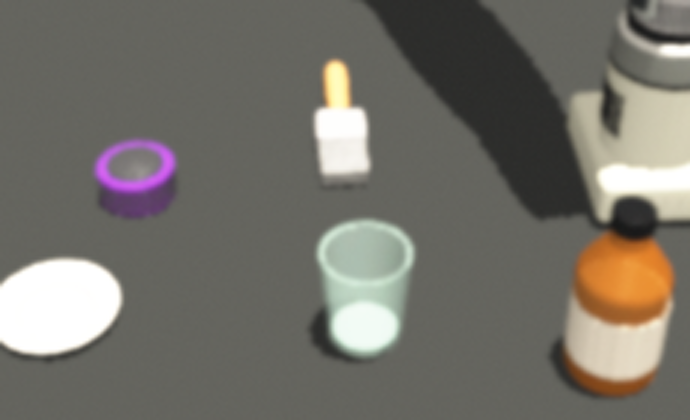

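The crop shows the lid seated on the pressed ring (collar lower edge about row 370, ring just below), with the fingers still on it. The bystanders have not moved. The lid-top height of about 199–200 mm matches home (200). The plane fit hints at a tilt, so I'll check that against the level picture from before.

Run:
```python
from h import *
from scipy.optimize import least_squares
from workcell import snapshot,manip
S=snapshot("scene");np.savez("scene3.npz",**S)
for nm,zt,c in(("scene0",.036,(.5040,-.1295)),("scene2",.2455,(.545,.2486)),("scene3",.2,(.545,.2486))):
    s=np.load(nm+".npz");C=cloud(s);d=np.hypot(C[...,0]-c[0],C[...,1]-c[1])
    m=(d<.021)&(abs(C[...,2]-zt)<.008)&(s["range_z"]>0);P=C[m]
    q=least_squares(lambda a:(P[:,:2]-c)@a[:2]+a[2]-P[:,2],[0,0,zt],loss="soft_l1",f_scale=.001)
    J=np.linalg.inv(q.jac.T@q.jac); 
    print(nm,len(P),q.x,"res mm",np.std(q.fun)*1e3,"sd",np.sqrt(np.diag(J))*np.std(q.fun))
```

```text
scene0 119 [-0.02473314 -0.02246999  0.03493146] res mm 1.3811097289993202 sd [0.01949162 0.01752844 0.00019584]
scene2 138 [-0.02387323 -0.00059901  0.24445648] res mm 1.106187864083451 sd [0.01294032 0.01282505 0.00013339]
scene3 116 [-0.02484393 -0.03722111  0.19921943] res mm 1.2574694892690472 sd [0.01553712 0.02003916 0.00017456]
```

Over the window alone, the tilt is the same as in the level pictures, within noise. With the −1 mm bias those pictures show, the lid top is at 200.2 mm, against 200 for fully home. I'm handing in while still pressing.

Run:
```python
from workcell import manip
s=manip.state();print(s["t"],s["eef_pos"],s["force"],s["finger_gap"])
manip.sign_off()
```

```text
19.75 [0.54589013 0.24872916 0.16962294] [-6.61824463 -3.66882497 21.9622474 ] 0.05962214723600621
the job is handed in; nothing more can be done
```

The lid is on the mill, pushed fully home and still held down. I handed the job in at 19.75 s, with the arm pressing at about 22 N and gripping at 90 N.

I picked up the grey knurled lid, not the purple look-alike, and lowered it over the chamber until it rested on the pins. Turning it about 12° made the keyways drop over them, and I then pushed it down through the safety ring's travel.

- **Seating:** the lid stopped hard at tool height 169.6 mm (169.5 predicted), about 4.8 mm below where it met the ring. The camera put its top at about 200 mm, as it should be when home.
- **Tilt:** a first rough fit suggested the lid was tilted. A fit over the window alone matched the earlier level pictures within noise.
- **Side force:** about 7.5 N of sideways force remained while holding. I left it, as it was small.
- **Bystanders:** the bottle, beaker, pan and brush showed no visible movement in the last picture. The switch value itself cannot be read, so I inferred it from the heights and forces.

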